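# Close the instrument cassette under the bottle shelf

## Robot

A 6-joint arm with a two-finger parallel gripper is mounted at the origin on a cart in front of the work surface, level with it; the furniture and walls round the work are solid. World frame = base frame: x ahead of the robot, y to its left, z up, the work surface at z = 0. Lengths are in m, angles in rad, forces in N, time in s.
With the tool pointing down it reaches from about 0.275 to 0.75 m from the base axis. Payload 10.2 kg.
Tool frame: the origin (TCP) lies at the very end of the fingers, on their centre line; the grasp point (between the pads) lies 19 mm behind it (robot.grasp_offset is the distance from the TCP to the grasp point, in m); z points along the fingers, y is the line along which they close (so a half turn about z gives the same grasp; the last joint's range is limited). The gripper opens to 88 mm and grips with 3 to 60 N. Pads are 18 mm wide; open, the fingers measure 123 mm over their backs; the gripper's body (75 mm by 187 mm) begins 45 mm behind the grasp point.
Start: joints at [0.879, 0.313, 1.498, -0, 1.331, -0.223], TCP at [0.237, 0.468, 0.239] pointing down, gripper open.
Joint ranges: [-2.94, 2.94], [-0.97, 2.17], [0.19, 2.56], [-1.23, 4.37], [0.02, 3.11], [-2.88, 2.88]. Speed limits (rad/s): [2.39, 2.39, 3.01, 3.14, 3.14, 3.14].

## Interface

Orientations are given as a unit quaternion [x, y, z, w].
In Python, from station import robot, optics gives the robot as it stands. The module is installed in compiled form; this text tells all that it offers.
- The arm moves only by the tool servo_tool, never from a script. Its argument "rows" is a list of rows, each a list of 3 entries, a list of its own where there are three numbers: the shift along the world's x, y, z in mm, then the turn, a rotation vector about the world's x, y, z in rad, then the finger opening in mm, from 0 to 88.1. A call has exactly 5 rows; each row is the pose to reach, as a shift and turn from the pose commanded when the call began; what a row does not reach only later rows make up. A row lasts 1/10 s, in which the tool goes at most 50 mm and 8.59 degrees, less where a joint would pass 70% of its speed; a pose out of reach is approached as far as the arm can. A call with a gripper value outside its range is refused whole. The fingers move at their own pace and stop on an object; "newtons" is the grip in N (left out, the last holds). Time passes only in rows, so rows that repeat a pose let the fingers close, or fill a call up. It gives the time, the measured TCP pose, the force, the opening and the grip force at its end, in the units of the state.
- robot.sense(): the state, without advancing time (a new reading comes with each control period).
- optics.capture(name): name is "scene" or "top" or "wrist"; returns the picture (400x640x3 uint8, red, green, blue); there is no depth.
- optics.calibration(name): a dict with "mtx" (3x3 intrinsics, pixels), "R" (3x3) and "t" (3): a world point X has camera coordinates R X + t. Camera axes: x right, y down, z forward; pixel columns grow to the right and rows downward; lengths in m; the calibration is good to about 2 mm. The wrist camera is an equidistant fisheye: a pixel r from the principal point sees the ray r / f radians off the axis. A picture is of the moment at which its call begins: read the wrist's pose just before it. calibration takes no time and is no camera call; for the wrist camera it gives the pose at the moment of the call.
- robot.job_done(): hands the job in; it is judged then, once.
The state is a dict: "clock": time; "joints": joint angles; "qd": joint speeds; "joint_efforts": joint torques, N m; "position": TCP position; "orientation": TCP orientation; "contact_force": force on the tool from outside, world axes, zero at the start; "wrist_torque": the same for the moment, N m; "opening": finger opening in m; "grasp_force": force on a finger pad.
Only numpy, scipy, OpenCV 4.12 (cv2) and the standard library are available. Lean on these libraries where they do the work, as an engineer would, in place of code of your own. Each camera call takes 0.05 s, during which the arm holds its last target. There are 200 camera calls.

## Task

Close the instrument cassette: bring its loose cover over, slide it in level under the three raised catches until its two holes sit over the two pins, and let it drop flat onto the rim. Then press each of the three catches down until it is fully home, and let go of everything. Do not shift or knock over the bottle, the cup and the cartons standing about.

Things in the scene. Friction and masses are not known exactly. Their poses are not given: they have to be found in the camera images.
- cassette: Fixed steel instrument cassette: open tray 136 (x) x 128 mm, flat rim 40 mm above the worktop, two upright pins inside its left and right rims, three grey catches round it, a white bottle shelf over its rear. Origin on the worktop under the tray's middle; x points from its open front to its rear, y to its left. All positions below called 'cassette frame' are from here.
- pin_left (a point): Centre of the top of the left pin, cassette frame (0, +40, 47) mm. The pin is 10 mm thick and stands 7 mm above the rim.
- pin_right (a point): The same for the right pin, cassette frame (0, -40, 47) mm.
- shelf_edge (a point): Middle of the shelf board's lower front edge, cassette frame (50, 0, 236) mm. Board 100 mm deep, 212 wide, 10 thick; things fixed on it reach 345 mm; posts 140 mm behind the cassette's origin, 92 mm to either side. The tool must lean, upper end towards the cassette's front, to reach the catches under or beside this edge.
- cover: Loose flat steel cover, 120 (x) x 110 (y) x 5 mm, 0.18 to 0.31 kg, with a black handle on top; starts flat on the worktop. Origin at the centre of its underside; its x must point to the cassette's rear (the handle is 10 mm nearer its front). Seated, its origin is 40 mm above the cassette's, same yaw, its edges 10 mm from the stems of the side catches and 11 mm from that of the rear one.
- cover_handle (a point): Centre of the cover's handle bar: 50 mm long along the cover's x, 10 mm thick (grip across y), 16 mm high; in the cover's frame (-10, 0, 37) mm. Open beneath, 24 mm high above the plate, between two 8 mm end posts.
- cover_hole_left (a point): Centre, at the underside, of the cover's left through hole: round, 15 mm, in the cover's frame (0, +40, 0) mm. Goes over the left pin.
- cover_hole_right (a point): The same for the right hole, 15 x 17 mm (longer across the cover), at (0, -40, 0) mm. Goes over the right pin.
- saline_bottle: Bystander: upright white bottle with blue cap, 62 mm across, 154 mm tall, origin at the centre of its foot.
- sample_cup_1: Bystander: sample cup with red lid, 60 mm across, 64 mm tall, origin at the centre of its foot.
- carton_suture: Bystander: small flat carton 55 x 110 x 30 mm (long side along its y), origin at the centre of its underside.
- carton_needles: Bystander: small carton 60 x 105 x 45 mm (long side along its y), origin at the centre of its underside.
- catch_left (a joint): How far the left catch is pressed down, m: 0 fully raised, 0.024 fully home (starts at 0 to 0.006). It slides straight down against about 6 N of friction, stays where it is left, and meets a firm stop when home; if the cover still rides on the pins it stops short.
- catch_left_top (a point): Centre of the top of the left catch, a grey pad 10 mm thick over the left rim, cassette frame (35, +67) mm, 36 mm across the rim, 30 along it. Top 80 mm above the worktop when fully raised, 56 mm when home. Its underside (10 mm lower) overlaps the seated cover's edge by 5 to 7 mm, so the cover must slide in beneath it while it is up.
- catch_right (a joint): How far the right catch is pressed down, m: 0 fully raised, 0.024 fully home (starts at 0 to 0.006). It slides straight down against about 6 N of friction, stays where it is left, and meets a firm stop when home; if the cover still rides on the pins it stops short.
- catch_right_top (a point): Centre of the top of the right catch, a grey pad 10 mm thick over the right rim, cassette frame (35, -67) mm, 36 mm across the rim, 30 along it. Top 80 mm above the worktop when fully raised, 56 mm when home. Its underside (10 mm lower) overlaps the seated cover's edge by 5 to 7 mm, so the cover must slide in beneath it while it is up.
- catch_rear (a joint): How far the rear catch is pressed down, m: 0 fully raised, 0.024 fully home (starts at 0 to 0.006). It slides straight down against about 6 N of friction, stays where it is left, and meets a firm stop when home; if the cover still rides on the pins it stops short.
- catch_rear_top (a point): Centre of the top of the rear catch, a grey pad 10 mm thick over the rear rim under the shelf, cassette frame (72, 0) mm, 36 mm along x, 30 across. Top 80 mm above the worktop when fully raised, 56 mm when home. Its underside (10 mm lower) overlaps the seated cover's edge by 5 to 7 mm, so the cover must slide in beneath it while it is up.
Mind the look-alikes: they are no part of the job. Of the things that look like the cover, the larger one is meant.

How it is judged:
On the way, in this order (a step that is already met when the one before it is completed fails the run):
1. the cover lies flat on the rim with its holes over the pins (horizontal distance between cover_hole_left and pin_left below 0.006 m and horizontal distance between cover_hole_right and pin_right below 0.006 m and z of each of cover_hole_left, cover_hole_right in the frame of cassette below 0.0425 m), for 0.2 s.
2. all three catches are pressed home (value of joint each of catch_left, catch_right, catch_rear above 0.0215 m), for 0.2 s.
At the end, for the whole second after the job is handed in: The cover is at rest flat on the rim (underside at both holes under 2.5 mm above it, holes within 6 mm of their pins); all three catches are down more than 21.5 of 24 mm; bottle, cup and cartons are within 30 mm of where they stood and upright (all of step 1 and all of step 2 and linear speed of cover below 0.02 m/s and distance of each of saline_bottle, sample_cup_1, carton_suture, carton_needles from where it was at the start of the episode below 0.03 m); the robot touches nothing.
It fails at once if the saline_bottle is shifted by more than 30 mm or tipped (distance of saline_bottle from where it was at the start of the episode above 0.03 m or angle between saline_bottle's own z axis and vertical above 0.3 rad).
It fails at once if the sample_cup_1 is shifted by more than 30 mm or tipped (distance of sample_cup_1 from where it was at the start of the episode above 0.03 m or angle between sample_cup_1's own z axis and vertical above 0.3 rad).
It fails at once if the carton_suture is shifted by more than 30 mm or tipped (distance of carton_suture from where it was at the start of the episode above 0.03 m or angle between carton_suture's own z axis and vertical above 0.3 rad).
It fails at once if the carton_needles is shifted by more than 30 mm or tipped (distance of carton_needles from where it was at the start of the episode above 0.03 m or angle between carton_needles's own z axis and vertical above 0.3 rad).
It also fails if it takes over 67 s, if anything falls off the work surface, if the arm or the gripper's body presses on something with over 40 N, if the wrist force passes 120 N, or if a joint passes its speed limit or range.

## Working session

There is one attempt and no reset: what is moved stays moved. The work goes in short steps, Python scripts to look and compute and a tool call to move; the robot and the scene stay as the last step left them, time stands still between calls to the robot, and variables do not carry over. Pictures are saved under pics/ and viewed, at most 10 in all, crops included, and the job is handed in when it is done.

Besides the shell and the picture viewer there is one more tool, called after "Request:" as name(argument=value, ...) on one line, values as JSON. servo_tool: Moves the arm, as the interface text tells. Its arguments: {"type":"object","properties":{"rows":{"type":"array","items":{"type":"array"}},"newtons":{"type":"number"}},"required":["rows"]}

```bash
mkdir -p pics
python3 - <<'E'
from station import robot, optics
import cv2
s=robot.sense(); print(s)
for n in ("top","scene"):
    cv2.imwrite(f"pics/{n}0.png",optics.capture(n)[:,:,::-1]); c=optics.calibration(n); print(n,c)
E
```

```text
{'clock': 0.0, 'joints': array([ 8.78568126e-01,  3.13497452e-01,  1.49842120e+00, -3.47017051e-05,
        1.33101726e+00, -2.23394303e-01]), 'qd': array([6.10605358e-06, 7.31677892e-04, 2.52035585e-05, 1.20920369e-03,
       1.04033063e-03, 5.96344591e-04]), 'joint_efforts': array([ 2.16124140e-04, -4.02215660e+01, -2.52271754e+01,  6.93973666e-02,
        3.52688972e-02, -1.45476197e-04]), 'position': array([0.23707412, 0.46814805, 0.23814277]), 'orientation': array([ 2.32271849e-01,  9.72650676e-01, -6.09912971e-04, -2.81733543e-04]), 'contact_force': array([ 0.55297275, -0.8931656 ,  0.03592539]), 'wrist_torque': array([ 0.03948498,  0.02608247, -0.04159864]), 'grasp_force': 0.0, 'opening': 0.08824958356248493}
top {'mtx': array([[414.2300763 ,   0.        , 314.17505779],
       [  0.        , 414.2300763 , 199.52905839],
       [  0.        ,   0.        ,   1.        ]]), 'R': array([[-0.00789435, -0.99949514, -0.03077584],
       [-0.99581978,  0.01065858, -0.09071578],
       [ 0.09099801,  0.02993105, -0.99540117]]), 't': array([0.02778476, 0.54626912, 1.20957418])}
scene {'mtx': array([[494.30385556,   0.        , 317.30909037],
       [  0.        , 494.30385556, 201.95421761],
       [  0.        ,   0.        ,   1.        ]]), 'R': array([[ 0.54026296, -0.84117325,  0.02331312],
       [-0.33254854, -0.2388723 , -0.91233299],
       [ 0.77299897,  0.48514698, -0.40878479]]), 't': array([-0.31266196,  0.32969537,  0.78016125])}
```

View pics/top0.png

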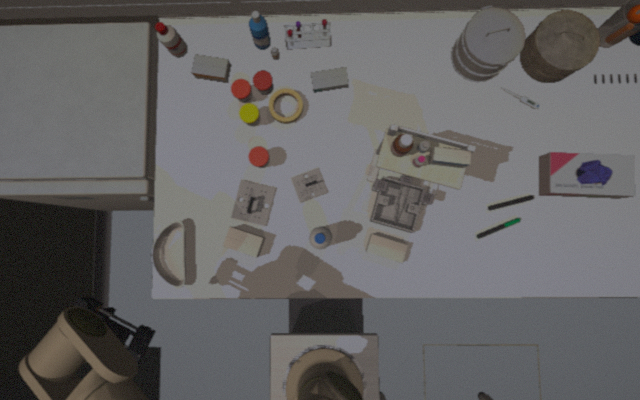

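View pics/scene0.png

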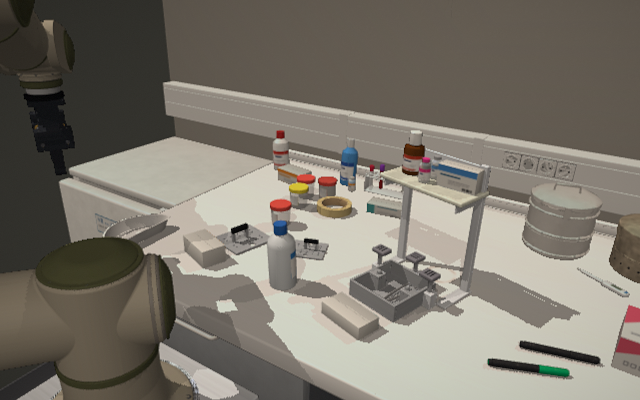

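Candidates for the cover: the plate with black handle at top px (254,202), which is larger, and a similar plate at (310,184), which is smaller. I choose (254,202) and will check it in a close crop, together with the cassette at about (402,203). The bottle is at (320,237), the red cup at (259,157), and the cartons at (245,240) and (388,246).

Run:
```python
import cv2
a=cv2.imread("pics/top0.png")
c1=cv2.resize(a[145:265,220:335],None,fx=5,fy=5,interpolation=cv2.INTER_CUBIC)
c2=cv2.resize(a[165:265,360:440],None,fx=6,fy=6,interpolation=cv2.INTER_CUBIC)
f=lambda c:cv2.convertScaleAbs(c,alpha=1.5,beta=10)
cv2.imwrite("pics/c1.png",f(c1));cv2.imwrite("pics/c2.png",f(c2))
```

```text
(no output)
```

View pics/c1.png

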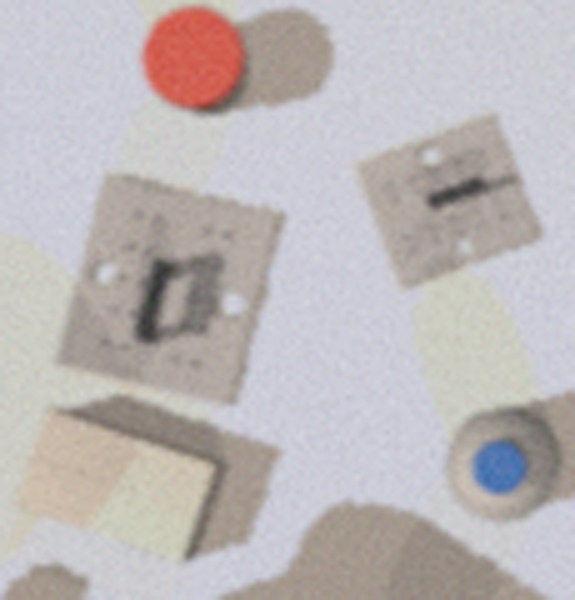

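View pics/c2.png

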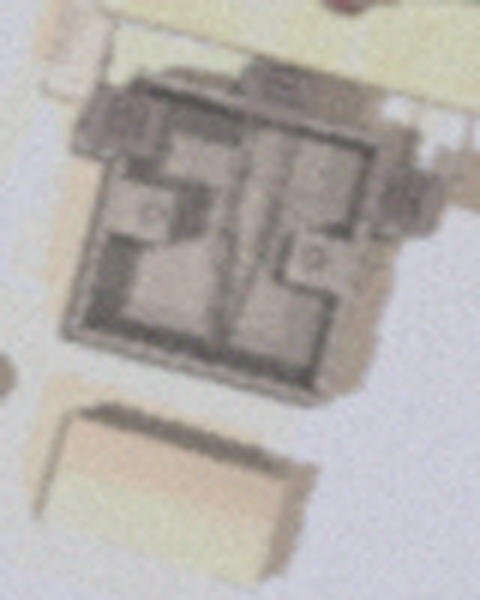

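Crop 1: the chosen plate is the larger one. Its corners are at crop px (108,175), (285,213), (233,405) and (58,362), its holes at (107,272) and (233,303), and its handle bar around (154,301). Crop 2: the pin tops are at crop px (153,212) and (316,258).

```bash
cat > h.py <<'E'
import numpy as np
from station import robot, optics
def ray(c,px,z):
    K,R,t=c["mtx"],c["R"],c["t"]; o=-R.T@t
    d=R.T@np.linalg.inv(K)@np.array([px[0],px[1],1.]); return o+d*(z-o[2])/d[2]
def proj(c,X):
    p=c["mtx"]@(c["R"]@np.asarray(X)+c["t"]); return p[:2]/p[2]
def wray(c,px,z):  # fisheye
    K,R,t=c["mtx"],c["R"],c["t"]; o=-R.T@t
    v=np.array([(px[0]-K[0,2])/K[0,0],(px[1]-K[1,2])/K[1,1]]); th=np.hypot(*v)
    d=R.T@np.r_[np.sin(th)*v/max(th,1e-9),np.cos(th)]; return o+d*(z-o[2])/d[2]
E
python3 - <<'E'
from h import *
c=optics.calibration("top")
np.set_printoptions(precision=4,suppress=True)
A=lambda p,z:ray(c,(220+(p[0]-2)/5,145+(p[1]-2)/5),z)
B=lambda p,z:ray(c,(360+(p[0]-2.5)/6,165+(p[1]-2.5)/6),z)
C=[A(p,.005) for p in((108,175),(285,213),(233,405),(58,362))]
print("cov",np.array(C),np.mean(C,0),[np.linalg.norm(C[i]-C[i-1]) for i in range(4)])
H=[A(p,.005) for p in((107,272),(233,303))]
print("holes",H,np.mean(H,0),np.linalg.norm(H[0]-H[1]),np.arctan2(*(H[0]-H[1])[[1,0]])-np.pi/2)
print("handle",[A(p,.045) for p in ((160,262),(148,340))])
P=[B(p,.047) for p in((153,212),(316,258))]
print("pins",P,np.mean(P,0),np.linalg.norm(P[0]-P[1]),np.arctan2(*(P[0]-P[1])[[1,0]])-np.pi/2)
Q=[B(p,.04) for p in((68,335),(318,403))]; print("frontrim",Q,np.linalg.norm(Q[0]-Q[1]),np.arctan2(*(Q[0]-Q[1])[[1,0]])-np.pi/2)
print("carton near cover",[A(p,.045) for p in((50,408),(217,462),(187,558),(20,505))])
print("carton near cass",[B(p,.03) for p in((70,412),(297,470),(255,585),(38,515))])
print("bottle",A((500,467),.154),"cup",A((195,57),.064))
E
```

```text
cov [[0.612  0.2462 0.005 ]
 [0.5873 0.1376 0.005 ]
 [0.4708 0.1691 0.005 ]
 [0.4978 0.2759 0.005 ]] [0.542  0.2072 0.005 ] [np.float64(0.11799204081150329), np.float64(0.11146004504226771), np.float64(0.12073120518334304), np.float64(0.11016590202465204)]
holes [array([0.5524, 0.2464, 0.005 ]), array([0.5326, 0.1692, 0.005 ])] [0.5425 0.2078 0.005 ] 0.07963334691303156 -0.25051244621071156
handle [array([0.5542, 0.2066, 0.045 ]), array([0.5082, 0.2135, 0.045 ])]
pins [array([ 0.5412, -0.1846,  0.047 ]), array([ 0.518 , -0.2625,  0.047 ])] [ 0.5296 -0.2235  0.047 ] 0.08130405720027821 -0.2890051548418231
frontrim [array([ 0.4822, -0.143 ,  0.04  ]), array([ 0.4482, -0.2628,  0.04  ])] 0.12457788171683533 -0.2763269837918352
carton near cover [array([0.4688, 0.271 , 0.045 ]), array([0.4364, 0.1725, 0.045 ]), array([0.3809, 0.1898, 0.045 ]), array([0.4123, 0.2881, 0.045 ])]
carton near cass [array([ 0.4449, -0.1443,  0.03  ]), array([ 0.4158, -0.2538,  0.03  ]), array([ 0.3605, -0.232 ,  0.03  ]), array([ 0.395 , -0.1277,  0.03  ])]
bottle [0.4324 0.0053 0.154 ] cup [0.6727 0.1833 0.064 ]
```

```bash
cat >> h.py <<'E'
from scipy.spatial.transform import Rotation as Ro
def tool(yaw,lean):
    c,s=np.cos(yaw),np.sin(yaw)
    return Ro.from_rotvec(-lean*np.array([-s,c,0]))*Ro.from_matrix(np.array([[-c,-s,0],[-s,c,0],[0,0,-1.]]).T)
def goal(p,yaw,lean,grasp=True):
    s=robot.sense(); T=tool(yaw,lean); p=np.array(p)
    if grasp: p=p+.019*T.as_matrix()[:,2]
    print("shift",np.round((p-s["position"])*1e3,1),"turn",np.round((T*Ro.from_quat(s["orientation"]).inv()).as_rotvec(),3),"tcp",p)
E
python3 -c "
from h import *
goal((.532,.210,.137),-.25,.22); goal((.532,.210,.037),-.25,.22)"
```

```text
shift [ 298.9 -259.2 -119.8] turn [-0.077 -0.207  0.218] tcp [0.53601746 0.20897417 0.11845795]
shift [ 298.9 -259.2 -219.8] turn [-0.077 -0.207  0.218] tcp [0.53601746 0.20897417 0.01845795]
```

Request:
servo_tool(rows=[[[35,-30,0],[-0.02,-0.05,0.05],88],[[70,-60,-10],[-0.03,-0.1,0.1],88],[[105,-90,-20],[-0.05,-0.15,0.15],88],[[140,-120,-30],[-0.077,-0.207,0.218],88],[[175,-150,-40],[-0.077,-0.207,0.218],88]], newtons=40)

```text
clock: 0.6
position: [0.4124, 0.3173, 0.1981]
orientation: [0.122, 0.986, -0.014, 0.11]
contact_force: [0.3, 0.0, -0.6]
opening: 0.088
grasp_force: 0.0
```

Request:
servo_tool(rows=[[[35,-30,-20],[0,0,0],88],[[70,-60,-40],[0,0,0],88],[[105,-90,-60],[0,0,0],88],[[124,-109,-80],[0,0,0],88],[[124,-109,-80],[0,0,0],88]])

```text
clock: 1.1
position: [0.5367, 0.2066, 0.1157]
orientation: [0.126, 0.986, -0.014, 0.107]
contact_force: [-0.6, 0.8, -0.6]
opening: 0.0879
grasp_force: 0.0
```

Run:
```python
from h import *
import cv2
goal((.532,.210,.037),-.25,.22)
c=optics.calibration("wrist"); a=optics.capture("wrist"); np.savez("w1.npz",**c)
cv2.imwrite("pics/w1.png",a[:,:,::-1]); print(robot.sense()["clock"])
```

```text
shift [ -0.7   2.4 -97.2] turn [ 0.001 -0.004  0.004] tcp [0.53601746 0.20897417 0.01845795]
1.15
```

View pics/w1.png

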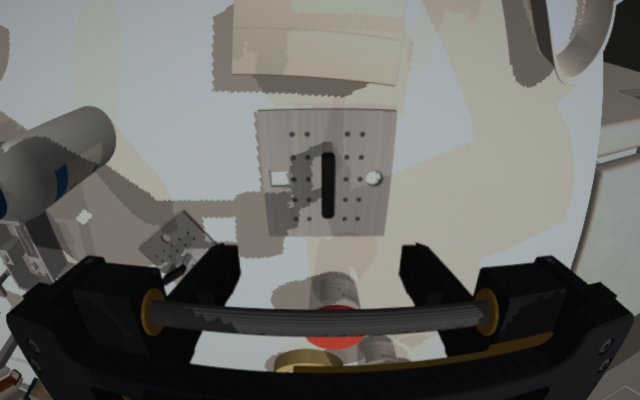

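The wrist view shows the cover: slotted hole at px (279,178), which is the right one, round hole at (374,178), handle bar from (328,152) to (328,218). The bar is clear of the fingers on both sides.

Run:
```python
from h import *
c=dict(np.load("w1.npz")); np.set_printoptions(precision=4,suppress=True)
h=[wray(c,p,.005) for p in((374,178),(279,178))]; print(h,np.mean(h,0),np.linalg.norm(h[0]-h[1]),np.arctan2(*(h[0]-h[1])[[1,0]])-np.pi/2)
b=[wray(c,p,.045) for p in((328,152),(328,218))]; print(b,np.mean(b,0))
```

```text
[array([0.5528, 0.2498, 0.005 ]), array([0.5326, 0.1709, 0.005 ])] [0.5427 0.2104 0.005 ] 0.08139943568910807 -0.25049260541580365
[array([0.505 , 0.2198, 0.045 ]), array([0.5569, 0.2072, 0.045 ])] [0.531  0.2135 0.045 ]
```

Request:
servo_tool(rows=[[[0,4,-30],[0,0,0],88],[[0,4,-60],[0,0,0],88],[[0,4,-85],[0,0,0],88],[[0,4,-95],[0,0,0],88],[[0,4,-95],[0,0,0],60]])

```text
clock: 1.65
position: [0.5355, 0.2141, 0.0235]
orientation: [0.123, 0.986, -0.013, 0.109]
contact_force: [-0.1, -0.1, 0.2]
opening: 0.0821
grasp_force: 0.0
```

Request:
servo_tool(rows=[[[0,0,0],[0,0,0],0],[[0,0,0],[0,0,0],0],[[0,0,0],[0,0,0],0],[[0,0,0],[0,0,0],0],[[0,0,0],[0,0,0],0]])

```text
clock: 2.15
position: [0.5363, 0.2134, 0.0241]
orientation: [0.124, 0.986, -0.013, 0.109]
contact_force: [-0.4, 0.9, 0.3]
opening: 0.0425
grasp_force: 0.0
```

Request:
servo_tool(rows=[[[0,0,5],[0,0,0],0],[[0,0,10],[0,0,0],0],[[0,0,25],[0,0,0],0],[[0,0,50],[0,0,0],0],[[0,0,80],[0,0,0],0]])

```text
clock: 2.65
position: [0.5358, 0.2133, 0.1044]
orientation: [0.124, 0.986, -0.014, 0.108]
contact_force: [0.2, -0.1, 0.0]
opening: 0.0022
grasp_force: 0.0
```

The fingers close at about 80 mm/s, so I lifted before they reached the bar and nothing was touched. I'll reopen, go down and wait for the grip.

Request:
servo_tool(rows=[[[0,0,0],[0,0,0],45],[[0,0,0],[0,0,0],45],[[0,0,0],[0,0,0],45],[[0,0,0],[0,0,0],45],[[0,0,0],[0,0,0],45]])

```text
clock: 3.15
position: [0.5359, 0.2132, 0.103]
orientation: [0.124, 0.986, -0.014, 0.109]
contact_force: [-0.6, 0.5, -0.8]
opening: 0.04
grasp_force: 0.0
```

Request:
servo_tool(rows=[[[0,0,-25],[0,0,0],45],[[0,0,-50],[0,0,0],45],[[0,0,-70],[0,0,0],45],[[0,0,-82],[0,0,0],45],[[0,0,-82],[0,0,0],30]])

```text
clock: 3.65
position: [0.5354, 0.2131, 0.0202]
orientation: [0.124, 0.986, -0.014, 0.108]
contact_force: [0.1, -0.7, 0.7]
opening: 0.0391
grasp_force: 0.0
```

Request:
servo_tool(rows=[[[0,0,0],[0,0,0],0],[[0,0,0],[0,0,0],0],[[0,0,0],[0,0,0],0],[[0,0,0],[0,0,0],0],[[0,0,0],[0,0,0],0]])

```text
clock: 4.15
position: [0.5366, 0.2135, 0.0224]
orientation: [0.124, 0.986, -0.013, 0.11]
contact_force: [-2.4, -1.3, 4.6]
opening: 0.0097
grasp_force: 40.0
```

Request:
servo_tool(rows=[[[0,0,0],[0,0,0],0],[[0,0,0],[0,0,0],0],[[0,0,0],[0,0,0],0],[[0,0,0],[0,0,0],0],[[0,0,0],[0,0,0],0]])

```text
clock: 4.65
position: [0.5365, 0.2134, 0.0224]
orientation: [0.124, 0.986, -0.013, 0.11]
contact_force: [-1.8, 0.4, 7.2]
opening: 0.0095
grasp_force: 40.0
```

Request:
servo_tool(rows=[[[0,0,10],[0,0,0],0],[[0,0,40],[0,0,0],0],[[0,0,90],[0,0,0],0],[[0,0,140],[0,0,0],0],[[0,0,185],[0,0,0],0]])

```text
clock: 5.15
position: [0.5358, 0.2134, 0.2096]
orientation: [0.124, 0.986, -0.013, 0.109]
contact_force: [0.7, -0.5, -1.5]
opening: 0.0095
grasp_force: 40.0
```

```bash
python3 -c "
from h import *
s=robot.sense();print(s['opening'],s['grasp_force'],s['contact_force'],s['wrist_torque'])
goal((.4424,-.198,.23),-.285,.22)"
```

```text
0.00954956940918187 39.99984886497259 [ 0.67530637 -0.46655144 -1.49508834] [0.05386424 0.14759901 0.05745107]
shift [ -89.4 -412.5    1.9] turn [-0.001  0.001 -0.035] tcp [ 0.44637911 -0.19916578  0.21145795]
```

Request:
servo_tool(rows=[[[-5,-25,0],[0,0,0],0],[[-13,-65,0],[0,0,0],0],[[-22,-105,0],[0,0,-0.01],0],[[-31,-145,0],[0,0,-0.02],0],[[-40,-185,0],[0,0,-0.035],0]])

```text
clock: 5.65
position: [0.4953, 0.0271, 0.207]
orientation: [0.141, 0.984, -0.015, 0.109]
contact_force: [0.3, -0.4, -1.8]
opening: 0.0093
grasp_force: 40.0
```

Request:
servo_tool(rows=[[[-9,-45,0],[0,0,0],0],[[-18,-90,0],[0,0,0],0],[[-27,-135,0],[0,0,0],0],[[-40,-180,0],[0,0,0],0],[[-49,-215,0],[0,0,0],0]])

```text
clock: 6.15
position: [0.4461, -0.1886, 0.2071]
orientation: [0.142, 0.984, -0.015, 0.109]
contact_force: [-0.3, 0.1, -1.9]
opening: 0.0097
grasp_force: 40.0
```

```bash
python3 -c "
from h import *
s=robot.sense();print(s['opening'],s['grasp_force'],s['position'])
goal((.4424,-.198,.116),-.285,.22)"
```

```text
0.00969379234820381 40.00046756118536 [ 0.44606159 -0.1886189   0.20710749]
shift [   0.3  -10.5 -109.6] turn [-0.     0.001  0.001] tcp [ 0.44637911 -0.19916578  0.09745795]
```

Request:
servo_tool(rows=[[[0,-5,-25],[0,0,0],0],[[0,-10,-60],[0,0,0],0],[[0,-10,-95],[0,0,0],0],[[0,-10,-110],[0,0,0],0],[[0,-10,-110],[0,0,0],0]])

```text
clock: 6.65
position: [0.4462, -0.1958, 0.0951]
orientation: [0.141, 0.984, -0.014, 0.107]
contact_force: [-0.4, -0.5, -1.7]
opening: 0.0094
grasp_force: 40.0
```

Run:
```python
from h import *
import cv2
a=optics.capture("top"); b=optics.capture("scene"); c=optics.calibration("wrist"); w=optics.capture("wrist"); np.savez("w2.npz",**c)
np.savez("i2.npz",a=a,b=b,w=w)
f=lambda im,s:cv2.resize(cv2.convertScaleAbs(im[:,:,::-1],alpha=1.4,beta=8),s,interpolation=cv2.INTER_CUBIC)
t=f(a[170:270,360:450],(450,500)); s=f(b[240:340,320:470],(350,233)); ww=f(w[60:360,120:520],(350,262))
im=np.zeros((500,800,3),np.uint8); im[:,:450]=t; im[:233,450:]=s; im[238:500,450:]=ww
cv2.imwrite("pics/m2.png",im); s=robot.sense(); print(s["position"],s["contact_force"],s["clock"])
```

```text
[ 0.44772515 -0.19694631  0.09797533] [-0.69989744 -0.47518981 -1.43039795] 6.8
```

View pics/m2.png

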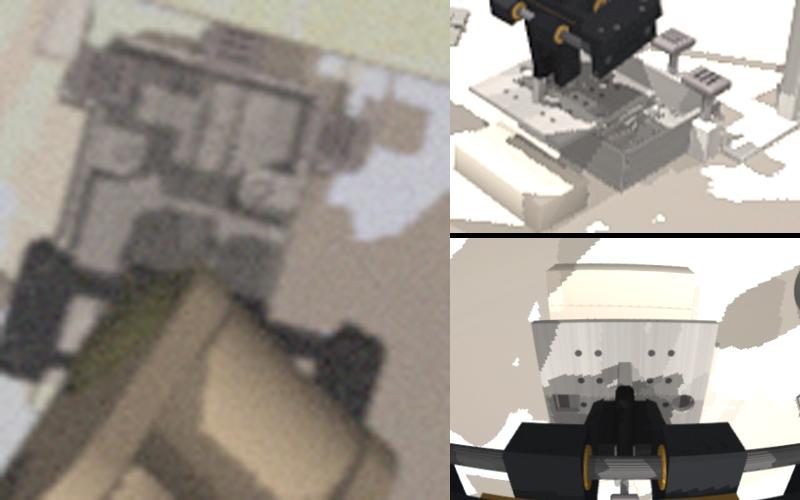

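Top panel: the carton, tray and gripper are clear of each other. Wrist panel: the cover hangs in the grip with its slot at (564,402), round hole at (683,403), and front corners at (532,321) and (718,321).

Run:
```python
from h import *
c=dict(np.load("w2.npz")); np.set_printoptions(precision=4,suppress=True)
W=lambda p,z:wray(c,(120+(p[0]-450)*400/350,60+(p[1]-238)*300/262),z)
s=robot.sense();T=Ro.from_quat(s["orientation"]).as_matrix(); g=s["position"]-.019*T[:,2]; print("grasp",g,"yaw",np.arctan2(-T[0,1],T[1,1]), "lean",np.arccos(-T[2,2]))
for z in(.078,.083,.088):
    h=[W(p,z) for p in((683,403),(564,402))];f=[W(p,z) for p in((718,321),(532,321))]
    print(z,h,np.mean(h,0),np.linalg.norm(h[0]-h[1]),np.linalg.norm(f[0]-f[1]),np.mean(f,0),np.arctan2(*(f[0]-f[1])[[1,0]])-np.pi/2)
import cv2
i=np.load("i2.npz"); w=i["w"][:,:,::-1]; b=i["b"][:,:,::-1]
f=lambda im,k:cv2.resize(cv2.convertScaleAbs(im,alpha=1.4,beta=8),None,fx=k,fy=k,interpolation=cv2.INTER_CUBIC)
x=f(w[140:260,200:440],3.3); y=f(b[235:285,325:475],5.2)[:260,:780]
im=np.zeros((600,800,3),np.uint8); im[:x.shape[0],:x.shape[1]]=x[:, :800]; y=y[:600-x.shape[0]]; im[x.shape[0]:x.shape[0]+y.shape[0],:y.shape[1]]=y; cv2.imwrite("pics/m3.png",im)
```

```text
grasp [ 0.4437 -0.1958  0.1165] yaw -0.2845464062771657 lean 0.22218202176147714
0.078 [array([ 0.4674, -0.1605,  0.078 ]), array([ 0.4432, -0.2405,  0.078 ])] [ 0.4553 -0.2005  0.078 ] 0.08358184274982682 0.11127677329802428 [ 0.3964 -0.1823  0.078 ] -0.2835024746581818
0.083 [array([ 0.4631, -0.1607,  0.083 ]), array([ 0.4397, -0.238 ,  0.083 ])] [ 0.4514 -0.1994  0.083 ] 0.08070978051985929 0.10745305026025267 [ 0.3945 -0.1818  0.083 ] -0.28350247465818157
0.088 [array([ 0.4588, -0.161 ,  0.088 ]), array([ 0.4362, -0.2354,  0.088 ])] [ 0.4475 -0.1982  0.088 ] 0.07783771828989182 0.10362932722248118 [ 0.3926 -0.1813  0.088 ] -0.28350247465818224
```

View pics/m3.png

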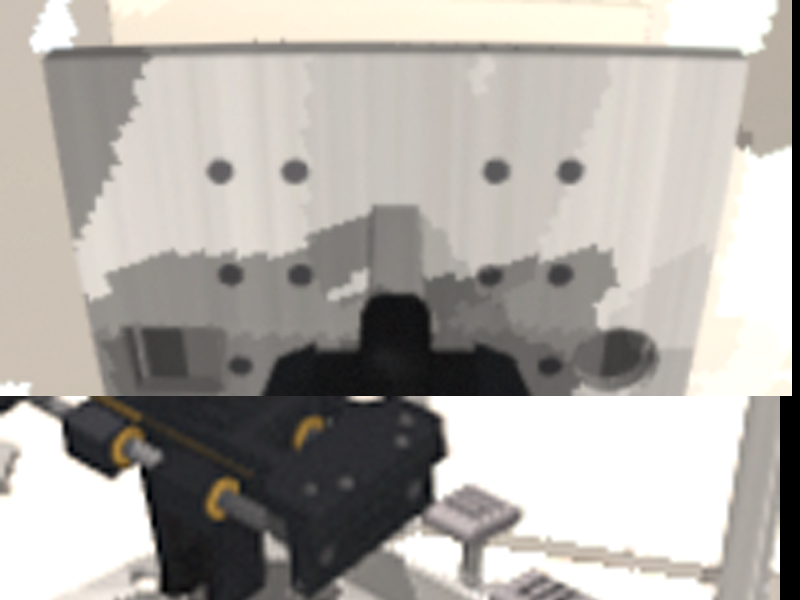

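The enlarged crop puts the front corners at (45,55) and (745,53), the round hole's centre at (615,359), and the slot's centre at (175,359).

Run:
```python
from h import *
c=dict(np.load("w2.npz")); np.set_printoptions(precision=4,suppress=True)
W=lambda p,z:wray(c,(200+(p[0]-1.6)/3.3,140+(p[1]-1.6)/3.3),z)
x=np.array([np.cos(-.2845),np.sin(-.2845),0])
for z in(.0785,.0805,.0825):
    h=[W(p,z) for p in((615,359),(175,359))];f=[W(p,z) for p in((745,53),(45,55))]
    m=np.mean(h,0);e=np.mean(f,0)
    print(z,m,np.linalg.norm(h[0]-h[1]),np.linalg.norm(f[0]-f[1]),e,"edge->centre",(m-e)@x,np.arctan2(*(f[0]-f[1])[[1,0]])-np.pi/2)
```

```text
0.0785 [ 0.455  -0.1999  0.0785] 0.08158824040554111 0.11078247970524453 [ 0.3965 -0.1829  0.0785] edge->centre 0.06088709717343454 -0.2807131785337109
0.0805 [ 0.4534 -0.1994  0.0805] 0.08046295064644465 0.10925453414250194 [ 0.3958 -0.1826  0.0805] edge->centre 0.06004732386088591 -0.2807131785337109
0.0825 [ 0.4519 -0.199   0.0825] 0.07933766088734816 0.1077265885797593 [ 0.395  -0.1824  0.0825] edge->centre 0.05920755054833723 -0.28071317853371114
```

Run:
```python
import cv2
a=cv2.imread("pics/scene0.png")[240:320,345:455]
cv2.imwrite("pics/s3.png",cv2.convertScaleAbs(cv2.resize(a,None,fx=7,fy=7,interpolation=cv2.INTER_CUBIC),alpha=1.3,beta=10))
from h import *
c=optics.calibration("scene"); x=np.array([.9593,-.2807,0]);y=np.array([.2807,.9593,0])
for n,o in(("A",(.5296,-.2235,0)),("B",(.5300,-.2209,0))):
    for q in((0,40,47),(0,-40,47),(-68,64,40),(-68,-64,40)):
        X=np.array(o)+x*q[0]/1e3+y*q[1]/1e3+[0,0,q[2]/1e3]; p=proj(c,X); print(n,q,np.round((p-[345,240])*7+3,1))
```

```text
A (0, 40, 47) [242.3 217. ]
A (0, -40, 47) [440.5 328.6]
A (-68, 64, 40) [ 33.4 278. ]
A (-68, -64, 40) [349.5 472. ]
B (0, 40, 47) [235.4 213.9]
B (0, -40, 47) [432.9 325.2]
B (-68, 64, 40) [ 26.7 274.8]
B (-68, -64, 40) [341.7 468.2]
```

View pics/s3.png

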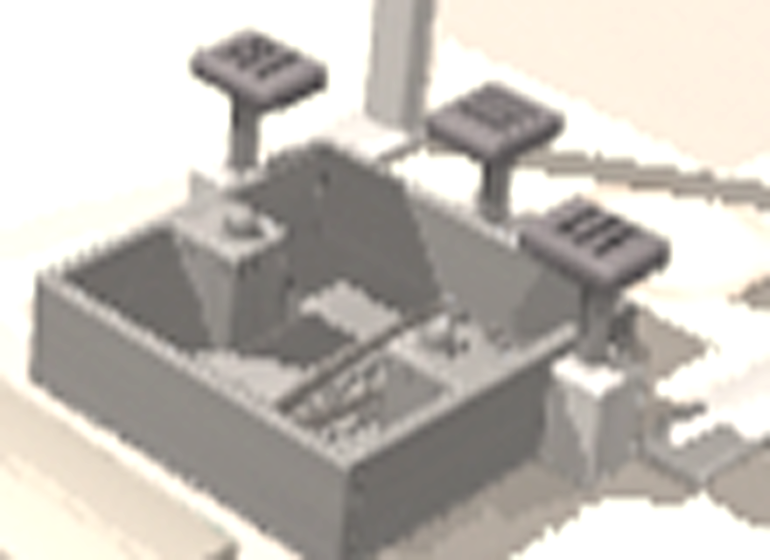

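Observed in the crop: pins at (241,217) and (446,328), front corners at (37,275) and (347,468). This matches estimate A within about 1 mm. I'll lower to slide height (underside 53 mm), then slide in.

Request:
servo_tool(rows=[[[0,-1,-10],[0,0,0],0],[[0,-2,-20],[0,0,0],0],[[0,-2,-22],[0,0,0],0],[[0,-2,-22],[0,0,0],0],[[0,-2,-22],[0,0,0],0]])

```text
clock: 7.3
position: [0.4473, -0.1987, 0.0748]
orientation: [0.141, 0.984, -0.015, 0.109]
contact_force: [-0.6, 0.3, -2.3]
opening: 0.0095
grasp_force: 40.0
```

```bash
python3 -c "
from h import *
import cv2
s=robot.sense();print(s['position'],s['contact_force'],s['clock'])
c=optics.calibration('scene');x=np.array([.9593,-.2807,0]);y=np.array([.2807,.9593,0])
o=np.array([.4535,-.1994,.0803])
print(proj(c,o-.06*x+.055*y)) 
p=s['position']; o=np.array([.4535,-.1994,.0753])+p-[.4477,-.1969,.0980]; print('origin',o, 'to go',(np.array([.5296,-.2235,.053])-o)*1e3)
"
```

```text
[ 0.44728229 -0.19869192  0.07479993] [-0.64631221  0.28801657 -2.27563183] 7.3
[327.48997836 276.23862109]
origin [ 0.45308229 -0.20119192  0.05209993] to go [ 76.51770697 -22.30808219   0.90006511]
```

Request:
servo_tool(rows=[[[8,-2.3,1],[0,0,0],0],[[18,-5.2,1],[0,0,0],0],[[28,-8.2,1],[0,0,0],0],[[38,-11,1],[0,0,0],0],[[38,-11,1],[0,0,0],0]])

```text
clock: 7.8
position: [0.4865, -0.2101, 0.0758]
orientation: [0.141, 0.984, -0.015, 0.109]
contact_force: [-0.7, 0.2, -2.3]
opening: 0.0094
grasp_force: 40.0
```

Request:
servo_tool(rows=[[[8,-2.3,0],[0,0,0],0],[[18,-5.2,0],[0,0,0],0],[[28,-8.2,0],[0,0,0],0],[[36,-10.5,0],[0,0,0],0],[[38.5,-11.3,0],[0,0,0],0]])

```text
clock: 8.3
position: [0.5244, -0.2212, 0.0757]
orientation: [0.141, 0.984, -0.015, 0.109]
contact_force: [-0.4, 0.9, -1.4]
opening: 0.0094
grasp_force: 40.0
```

```bash
python3 -c "
from h import *
s=robot.sense();print(s['contact_force'],s['clock'],s['opening'])
p=s['position']; o=np.array([.4535,-.1994,.0753])+p-[.4477,-.1969,.0980]; print('origin',o, 'to go',(np.array([.5296,-.2235,.053])-o)*1e3)
"
```

```text
[-0.39289574  0.86734989 -1.43475931] 8.3 0.009413841497418435
origin [ 0.53015007 -0.22365857  0.05299555] to go [-0.5500662   0.15857054  0.00445304]
```

Request:
servo_tool(rows=[[[-0.5,0,-2],[0,0,0],0],[[-0.5,0,-4],[0,0,0],0],[[-0.5,0,-6],[0,0,0],0],[[-0.5,0,-8],[0,0,0],0],[[-0.5,0,-8],[0,0,0],0]])

```text
clock: 8.8
position: [0.523, -0.2208, 0.0674]
orientation: [0.141, 0.984, -0.015, 0.109]
contact_force: [-0.2, 0.9, -1.4]
opening: 0.0095
grasp_force: 40.0
```

Request:
servo_tool(rows=[[[0,0,-1],[0,0,0],0],[[0,0,-2],[0,0,0],0],[[0,0,-3],[0,0,0],0],[[0,0,-4.5],[0,0,0],0],[[0,0,-4.5],[0,0,0],0]])

```text
clock: 9.3
position: [0.5231, -0.2208, 0.063]
orientation: [0.141, 0.984, -0.015, 0.109]
contact_force: [-1.0, 0.0, -2.2]
opening: 0.0095
grasp_force: 40.0
```

Request:
servo_tool(rows=[[[0,0,-0.5],[0,0,0],30],[[0,0,-0.5],[0,0,0],30],[[0,0,-0.5],[0,0,0],30],[[0,0,-0.5],[0,0,0],30],[[0,0,-0.5],[0,0,0],30]])

```text
clock: 9.8
position: [0.5232, -0.221, 0.0628]
orientation: [0.141, 0.984, -0.015, 0.109]
contact_force: [0.2, 0.0, 1.2]
opening: 0.0299
grasp_force: 0.0
```

Request:
servo_tool(rows=[[[-5,1.5,15],[0,0,0],30],[[-15,4.4,35],[0,0,0],30],[[-30,8.8,60],[0,0,0],30],[[-50,14.6,80],[0,0,0],30],[[-85,25,90],[0,0,0],0]])

```text
clock: 10.3
position: [0.4386, -0.1965, 0.1544]
orientation: [0.141, 0.984, -0.016, 0.11]
contact_force: [-0.6, -0.2, 0.3]
opening: 0.024
grasp_force: 0.0
```

Run:
```python
from h import *
import cv2
c=optics.calibration("wrist"); w=optics.capture("wrist"); b=optics.capture("scene"); np.savez("w4.npz",**c)
f=lambda im,s:cv2.resize(cv2.convertScaleAbs(im[:,:,::-1],alpha=1.3,beta=8),s,interpolation=cv2.INTER_CUBIC)
im=np.zeros((600,800,3),np.uint8); im[:250,:400]=f(w,(400,250)); im[250:,:]=f(b[240:310,340:500],(800,350)); cv2.imwrite("pics/m4.png",im)
s=robot.sense(); print(s["position"],s["clock"],s["opening"],s["contact_force"])
x=np.array([.9593,-.2807,0]);y=np.array([.2807,.9593,0])
def proj_s(q):
    return np.round((proj(optics.calibration("scene"),np.array([.5296,-.2235,0])+x*q[0]/1e3+y*q[1]/1e3+[0,0,q[2]/1e3])-[340,240])*5+[2,252],1)
for q in((0,40,47),(0,-40,47),(-60,55,45),(-60,-55,45),(60,-55,45),(-35,0,85),(15,0,85)): print(q,proj_s(q))
```

```text
[ 0.43624676 -0.19502043  0.15380675] 10.4 0.01627209052842625 [ 1.20833416  0.079856   -0.37714265]
(0, 40, 47) [197.9 404.8]
(0, -40, 47) [339.5 484.6]
(-60, 55, 45) [ 77.2 441.1]
(-60, -55, 45) [271.7 558.6]
(60, -55, 45) [456.2 454.2]
(-35, 0, 85) [218.9 395. ]
(15, 0, 85) [297.8 356. ]
```

View pics/m4.png

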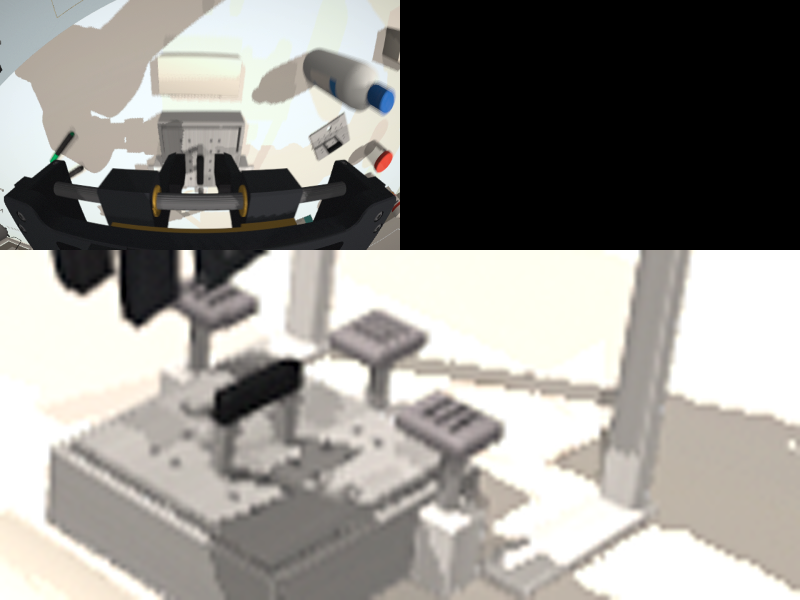

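The scene view shows the cover flat in the tray, its front-left corner and handle at the seated predictions, and all three catches up. Next I press the catches with closed fingers and a lean of 0.5 rad.

```bash
cat >> h.py <<'E'
def cas(q):
    x=np.array([.9593,-.2807,0]);y=np.array([.2807,.9593,0])
    return np.array([.5296,-.2235,0])+x*q[0]/1e3+y*q[1]/1e3+[0,0,q[2]/1e3]
E
python3 -c "
from h import *
for q in ((40,67,110),(40,67,80),(40,-67,110),(78,0,110)): goal(cas(q),-.285,.5,False)"
```

```text
shift [150.5  24.6 -43.8] turn [-0.079 -0.268  0.   ] tcp [ 0.5867789 -0.1704549  0.11     ]
shift [150.5  24.6 -73.8] turn [-0.079 -0.268  0.   ] tcp [ 0.5867789 -0.1704549  0.08     ]
shift [ 112.9 -104.   -43.8] turn [-0.079 -0.268  0.   ] tcp [ 0.5491651 -0.2990011  0.11     ]
shift [168.2 -50.4 -43.8] turn [-0.079 -0.268  0.   ] tcp [ 0.6044254 -0.2453946  0.11     ]
```

Request:
servo_tool(rows=[[[0,10,0],[-0.04,-0.14,0],0],[[10,24,-10],[-0.079,-0.268,0],0],[[50,24,-25],[-0.079,-0.268,0],0],[[95,24,-44],[-0.079,-0.268,0],0],[[130,24,-44],[-0.079,-0.268,0],0]])

```text
clock: 10.9
position: [0.5697, -0.1713, 0.1061]
orientation: [0.138, 0.959, -0.034, 0.243]
contact_force: [0.6, -0.4, 1.5]
opening: 0.0003
grasp_force: 0.0
```

```bash
python3 -c "
from h import *
s=robot.sense();print(s['position'],s['contact_force'],s['opening'])
for q in ((40,67,110),(40,67,85)): goal(cas(q),-.285,.5,False)"
```

```text
[ 0.56965247 -0.17127516  0.1060908 ] [ 0.57382885 -0.36021224  1.4647768 ] 0.00029446720864091886
shift [17.1  0.8  3.9] turn [-0.002 -0.003 -0.   ] tcp [ 0.5867789 -0.1704549  0.11     ]
shift [ 17.1   0.8 -21.1] turn [-0.002 -0.003 -0.   ] tcp [ 0.5867789 -0.1704549  0.085    ]
```

Request:
servo_tool(rows=[[[10,0.5,0],[0,0,0],0],[[17,1,0],[0,0,0],0],[[17,1,-10],[0,0,0],0],[[17,1,-20],[0,0,0],0],[[17,1,-26],[0,0,0],0]])

```text
clock: 11.4
position: [0.5842, -0.171, 0.0816]
orientation: [0.138, 0.959, -0.035, 0.244]
contact_force: [-3.1, 1.6, 5.6]
opening: 0.0006
grasp_force: 3.0
```

Request:
servo_tool(rows=[[[0,0,-4],[0,0,0],0],[[0,0,-8],[0,0,0],0],[[0,0,-12],[0,0,0],0],[[0,0,-15],[0,0,0],0],[[0,0,-15],[0,0,0],0]])

```text
clock: 11.9
position: [0.5846, -0.171, 0.0675]
orientation: [0.138, 0.959, -0.035, 0.245]
contact_force: [-2.5, 0.4, 2.2]
opening: 0.0004
grasp_force: 1.3
```

Request:
servo_tool(rows=[[[0,0,-2],[0,0,0],0],[[0,0,-4],[0,0,0],0],[[0,0,-6],[0,0,0],0],[[0,0,-8],[0,0,0],0],[[0,0,-8],[0,0,0],0]])

```text
clock: 12.4
position: [0.585, -0.1711, 0.0603]
orientation: [0.138, 0.959, -0.035, 0.245]
contact_force: [-7.0, 2.3, 9.8]
opening: 0.0005
grasp_force: 4.7
```

Request:
servo_tool(rows=[[[0,0,-1.5],[0,0,0],0],[[0,0,-3],[0,0,0],0],[[0,0,-3],[0,0,0],0],[[0,0,-3],[0,0,0],0],[[0,0,-3],[0,0,0],0]])

```text
clock: 12.9
position: [0.5854, -0.1713, 0.0595]
orientation: [0.137, 0.959, -0.036, 0.246]
contact_force: [-23.6, 6.3, 34.9]
opening: 0.0002
grasp_force: 17.1
```

Left catch is home: firm stop, 35 N. Now the right one.

Request:
servo_tool(rows=[[[0,0,25],[0,0,0],0],[[0,0,53],[0,0,0],0],[[-12,-42,55],[0,0,0],0],[[-24,-85,55],[0,0,0],0],[[-37,-127,55],[0,0,0],0]])

```text
clock: 13.4
position: [0.5476, -0.2994, 0.1119]
orientation: [0.137, 0.959, -0.035, 0.245]
contact_force: [-0.2, -0.1, 0.1]
opening: 0.0002
grasp_force: 0.0
```

```bash
python3 -c "
from h import *
s=robot.sense();print(s['position'],s['contact_force'],s['opening'])
for q in ((40,-67,110),(40,-67,66)): goal(cas(q),-.285,.5,False)"
```

```text
[ 0.54757579 -0.29935059  0.11193896] [-0.1842269  -0.08388348  0.1060095 ] 0.00015115161697433965
shift [ 1.6  0.3 -1.9] turn [ 0.     0.001 -0.001] tcp [ 0.5491651 -0.2990011  0.11     ]
shift [  1.6   0.3 -45.9] turn [ 0.     0.001 -0.001] tcp [ 0.5491651 -0.2990011  0.066    ]
```

Request:
servo_tool(rows=[[[1,0,-15],[0,0,0],0],[[1,0,-26],[0,0,0],0],[[1,0,-32],[0,0,0],0],[[1,0,-38],[0,0,0],0],[[1,0,-44],[0,0,0],0]])

```text
clock: 13.9
position: [0.5497, -0.2977, 0.0682]
orientation: [0.137, 0.959, -0.036, 0.245]
contact_force: [-5.1, -2.2, 7.3]
opening: 0.0003
grasp_force: 3.1
```

Request:
servo_tool(rows=[[[0,0,-3],[0,0,0],0],[[0,0,-5],[0,0,0],0],[[0,0,-8],[0,0,0],0],[[0,0,-10],[0,0,0],0],[[0,0,-10],[0,0,0],0]])

```text
clock: 14.4
position: [0.55, -0.2979, 0.0599]
orientation: [0.137, 0.959, -0.036, 0.246]
contact_force: [-13.2, 2.8, 20.5]
opening: 0.0002
grasp_force: 10.1
```

Request:
servo_tool(rows=[[[0,0,-1],[0,0,0],0],[[0,0,-2],[0,0,0],0],[[0,0,-2],[0,0,0],0],[[0,0,-2],[0,0,0],0],[[0,0,-2],[0,0,0],0]])

```text
clock: 14.9
position: [0.5502, -0.298, 0.0595]
orientation: [0.136, 0.959, -0.036, 0.247]
contact_force: [-24.0, 7.0, 36.6]
opening: 0.0003
grasp_force: 18.5
```

Request:
servo_tool(rows=[[[0,0,25],[0,0,0],0],[[0,0,50],[0,0,0],0],[[0,0,54],[0,0,0],0],[[10,25,54],[0,0,0],0],[[25,50,54],[0,0,0],0]])

```text
clock: 15.4
position: [0.574, -0.2467, 0.1087]
orientation: [0.138, 0.959, -0.035, 0.244]
contact_force: [0.4, 0.0, -0.1]
opening: 0.0006
grasp_force: 0.0
```

```bash
python3 -c "
from h import *
s=robot.sense();print(s['position'],s['contact_force'],s['opening'])
for q in ((78,0,105),(78,0,66)): goal(cas(q),-.285,.5,False)"
```

```text
[ 0.5739657  -0.24674491  0.10869958] [ 0.37607142  0.01581982 -0.09940021] 0.0005554676457569664
shift [30.5  1.4 -3.7] turn [-0.001 -0.001  0.   ] tcp [ 0.6044254 -0.2453946  0.105    ]
shift [ 30.5   1.4 -42.7] turn [-0.001 -0.001  0.   ] tcp [ 0.6044254 -0.2453946  0.066    ]
```

Right catch is home at the same stop (36.6 N). Now the rear one, moving in slowly under the shelf.

Request:
servo_tool(rows=[[[10,0.5,-3],[0,0,0],0],[[20,1,-5],[0,0,0],0],[[30,1.5,-7],[0,0,0],0],[[30,1.5,-15],[0,0,0],0],[[30,1.5,-22],[0,0,0],0]])

```text
clock: 15.9
position: [0.6039, -0.2468, 0.0865]
orientation: [0.138, 0.959, -0.035, 0.244]
contact_force: [-0.4, -0.2, -2.0]
opening: 0.0005
grasp_force: 0.0
```

Request:
servo_tool(rows=[[[0,0,-5],[0,0,0],0],[[0,0,-10],[0,0,0],0],[[0,0,-15],[0,0,0],0],[[0,0,-20],[0,0,0],0],[[0,0,-22],[0,0,0],0]])

```text
clock: 16.4
position: [0.604, -0.2468, 0.0657]
orientation: [0.138, 0.959, -0.035, 0.245]
contact_force: [-2.9, 0.5, 5.9]
opening: 0.0006
grasp_force: 2.9
```

Request:
servo_tool(rows=[[[0,0,-3],[0,0,0],0],[[0,0,-6],[0,0,0],0],[[0,0,-9],[0,0,0],0],[[0,0,-9],[0,0,0],0],[[0,0,-9],[0,0,0],0]])

```text
clock: 16.9
position: [0.6045, -0.247, 0.0597]
orientation: [0.137, 0.959, -0.036, 0.246]
contact_force: [-20.0, 7.9, 29.3]
opening: 0.0002
grasp_force: 14.4
```

Request:
servo_tool(rows=[[[0,0,20],[0,0,0],0],[[-5,1.5,45],[0,0,0],0],[[-40,12,55],[0,0,0],0],[[-80,23,75],[0,0,0],0],[[-120,35,110],[0,0,0],0]])

```text
clock: 17.4
position: [0.4853, -0.2114, 0.1628]
orientation: [0.138, 0.959, -0.034, 0.243]
contact_force: [-0.6, -0.3, 1.7]
opening: 0.0001
grasp_force: 0.0
```

Request:
servo_tool(rows=[[[-25,7,25],[0,0,0],0],[[-50,14,50],[0,0,0],0],[[-60,17,60],[0,0,0],0],[[-60,17,60],[0,0,0],0],[[-60,17,60],[0,0,0],0]])

```text
clock: 17.9
position: [0.4276, -0.1956, 0.2235]
orientation: [0.138, 0.959, -0.035, 0.245]
contact_force: [0.9, -0.2, 0.7]
opening: 0.0001
grasp_force: 0.0
```

Run:
```python
from h import *
import cv2
b=optics.capture("scene")[190:350,170:470,::-1]
cv2.imwrite("pics/end.png",cv2.resize(b,(800,427),interpolation=cv2.INTER_CUBIC)); s=robot.sense(); print(s["position"],s["contact_force"],s["clock"])
```

```text
[ 0.42770176 -0.19553666  0.22305677] [ 0.3462404   0.20805978 -0.30508452] 17.95
```

View pics/end.png

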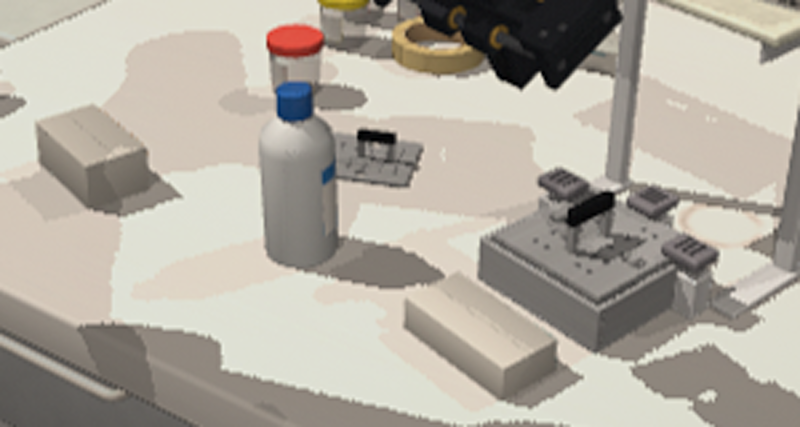

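The final view shows the cover flat, all three catches down at (563,182), (652,200) and (690,250), the bystanders where they stood, and the arm clear.

```bash
python3 -c "
from station import robot
print(robot.job_done())"
```

```text
the job is handed in; nothing more can be done
None
```

I handed the job in at about 18 s: the cover is seated flat on the rim with its holes over the pins, all three catches are pressed to their stops, the bottle, cup and cartons look unmoved, and the arm touches nothing; the hand-in gave no verdict.

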